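# Lock a crate frame in its jig and hold its corner square

## Robot

A 6-joint arm with a two-finger parallel gripper is mounted at the origin on the work surface. World frame = base frame: x ahead of the robot, y to its left, z up, the work surface at z = 0. Lengths are in m, angles in degrees, forces in N, time in s.
With the tool pointing down it reaches from about 0.375 to 0.75 m from the base axis. Payload 9 kg.
Tool frame: the origin (TCP) lies midway between the tips of the shut fingers; the grasp point (between the pads) lies 19 mm behind it (robot.hold_point_z is the distance from the TCP to the grasp point, in m); z points along the fingers, y is the line along which they close (so a half turn about z gives the same grasp; the last joint's range is limited). The gripper opens to 85 mm and grips with 20 to 120 N. Pads are 22 mm wide; open, the fingers measure 114 mm over their backs; the gripper's body (76 mm by 85 mm) begins 54 mm behind the grasp point. The pads swing forward as they close: fully open they stand 13 mm farther back than shut.
Start: joints at [-79.853, 5.964, 5.575, 89.605, 0, 77.527], TCP at [0.231, -0.554, 0.231] pointing down, gripper open.
Joint ranges: [-171.21, 171.21], [-48.23, 106.86], [-62.78, 66.21], [-105.2, 120.99], [-86.42, 89.51], [-180, 180]. Speed limits (degrees/s): [127.2, 127.2, 147.25, 180, 180, 180].

## Interface

Orientations are given as [roll, pitch, yaw] about the fixed x, y, z axes, in that order (R = Rz(yaw) Ry(pitch) Rx(roll)).
In Python, from plant import robot, fingers, grab_frame, get_calibration, cut_out, mark_of gives the robot as it stands. Calls block until the motion is done:
- robot.move_pose(position, orientation): joint-space move of the TCP to a pose.
- robot.line_to(position, vel=0.15, rotation=None, guard=None): straight line of the TCP; rotation=None keeps the orientation; vel is the mean speed in m/s. With guard (N) it stops when the force on the tool has changed by that much, and returns True; else False.
- robot.goto_joints(angles): joint-space move.
- fingers.set_gripper(opening): finger opening in m; the grip force is fixed at half the most; returns when the fingers have stopped.
- robot.pause(seconds).
- robot.ik(position, orientation): joint angles nearest the present ones, or None.
- grab_frame(name): name is "scene" or "side" or "wrist"; returns the picture (480x640x3 uint8, blue, green, red); there is no depth.
- get_calibration(name): a dict with "vertical_fov" (degrees; the focal length in pixels is half the picture's height over the tangent of half this angle, whatever the lens; pixels are square), "cx", "cy" (the principal point, pixels), "k1" (the pictures are not rectified: a ray, as slopes to the right and down, at radius r is drawn at 1 + k1 r^2 times it, then the intrinsics apply), "rvec" (rotation vector, rad) and "tvec" (3), from world to camera coordinates, as OpenCV has them. Camera axes: x right, y down, z forward; pixel columns grow to the right and rows downward; lengths in m; the calibration is good to about 2 mm. A picture is of the moment at which its call begins: read the wrist's pose just before it. get_calibration takes no time and is no camera call; for the wrist camera it gives the pose at the moment of the call.
A pose or a line that the arm cannot do raises robot.IKError and nothing moves.
- robot.job_done(): hands the job in; it is judged then, once.
Trained networks look in the newest picture that a camera, given by its name, has taken for a name from the list of things; names that differ only in an ending like _2 or _b are one class to them, and where a whole thing is asked for, a point or a joint stands for the part that bears it (a point fixed in the world has none). Each returns a list of dicts, best first, with "confidence" (0 to 1); they miss things now and then, are a little off and sometimes report something else, mostly with a low value. They report only what shows in the picture. A call takes as long as a camera call.
- cut_out(camera, target): "pixels" (480x640 bool, what is visible of it) and "uv" ([column, row] in pixels, amid what is visible of it).
- mark_of(camera, target): "uv" ([column, row] in pixels: a listed point, or the origin of a listed thing).
Readings, each from a call of its own:
- robot.get_time(): time.
- robot.get_q(): joint angles.
- robot.get_qvel(): joint speeds.
- robot.get_joint_torque(): joint torques, N m.
- robot.get_tool_pos(): TCP position.
- robot.get_tcp_rot(): TCP orientation.
- robot.get_ft_force(): force on the tool from outside, world axes, zero at the start.
- robot.get_torque(): the same for the moment, N m.
- robot.get_gripper_width(): finger opening in m.
- robot.get_gripper_force(): force on a finger pad.
Only numpy, scipy, OpenCV 4.12 (cv2) and the standard library are available. Lean on these libraries where they do the work, as an engineer would, in place of code of your own. Each camera call takes 0.05 s, during which the arm holds its last target. There are 200 camera calls.

## Task

Swing the jig's keeper bar shut over the rail until it clicks into its catch. Then take the aluminium square by its diagonal brace and press it, lying flat, into the inside corner of the crate frame until its two outer faces bear flush on the rail and on the leaning stud, which brings the stud square to the rail. Finish holding it pressed there, still in the gripper, so that the second screw can be driven, and leave the tape measure, utility knife and box of screws where they lie.

Things in the scene. Friction and masses are not known exactly. Their poses are not given: they have to be found in the camera images.
- jig: Framing jig on the bench: plywood bed 360 (x) x 440 (y) x 18 mm. Origin: centre of the bed's underside, on the bench; x points to its back fence (away from the robot), y left. The cradle along the back holds the rail: fence to 53 mm above the bench, end stops and a cleat to 42 mm, catch block to 57 mm. Inside the angle of rail and stud the bed is bare but for two bystanders at the front
- keeper (a joint): Steel keeper bar 115 x 20 x 8 mm, underside 59 mm above the bench, turning level on a pivot on the fence. 0 = shut: across the rail, on a rigid stop. Grows as its free end swings right (jig -y; counterclockwise from above) to 1.6; stays where left. From about 0.4 to 0.1 rad it rides over the catch block's spring ball (some 5 N at the knob), then snaps in: below 0.015 it is home
- keeper_hinge (a point): On the keeper bar's upright pivot axis, at the bar's top side, 67 mm above the bench
- keeper_knob (a point): Middle of the keeper's upright black knob, a cylinder of 16 mm diameter standing on the bar from 67 to 107 mm above the bench, 85 mm from the pivot axis; this point is 89 mm above the bench
- rail: Bottom rail (the plate) of a crate end frame: pine batten 38 x 400 x 38 mm lying loose in the jig's cradle with about 1 mm of play. Origin: centre of its underside, 18 mm above the bench; y along its length (left), x away from the robot; inner face at x = -19 mm, top 56 mm above the bench
- corner (a point): The frame's inside corner: on the rail's inner face where the stud's inner face meets it when the stud is square, 28 mm above the bench (10 mm above the bed). From here the rail's face runs to rail -y, the stud's to rail -x
- stud (a joint): Upright (stud): pine batten 260 x 38 x 38 mm lying on the bed from the rail towards the robot (rail -x), inner face to the right (rail -y). It turns about one screw, on its centre line, 22 mm from the rail's face, with slight friction (2 N at its end). 0 = square; positive = free end leaning right, into the corner; starts at 0.03 to 0.09. The square pressed fully home brings it to 0
- stud_end (a point): Middle of the stud's free end, 240 mm from its screw, 37 mm above the bench
- square: Aluminium assembly square lying flat, about 420 g: two legs 200 mm long outside, 24 wide, 20 high, and a straight diagonal brace (14 wide, 20 high, along x = -y) across the inside. Origin: underside, below the brace's middle. Outside corner at x = +70, y = +70 mm; outer faces at y = +70 (leg along -x) and x = +70 (leg along -y). Window from brace to inner corner: 58 mm
- square_grip (a point): Middle of the brace, 10 mm above the square's underside: the place to take it, the fingers closing along the square's diagonal (towards and away from its corner)
- square_corner (a point): Outside corner of the square, 10 mm above its underside
- tape_measure: Tape measure standing on its edge on the jig's bed, near the bed's front right corner, 70 x 36 x 60 mm; a bystander. Origin: centre of its underside
- screw_box: Small open cardboard box of screws, 80 x 65 x 40 mm, on the jig's bed at the middle of its front edge; a bystander. Origin: centre of its underside
- cutter: Utility knife lying across, 155 mm long, 16 mm high, beyond the square; a bystander. Origin: centre of its underside

How it is judged:
By the outcome, as a careful person would: the job done as asked, in the order asked, and still so for the second after the job is handed in, while the arm keeps its last pose, push and grip.
It also fails if it takes over 64 s, if anything falls off the work surface, if the arm or the gripper's body presses on something with over 40 N, if the wrist force passes 120 N, or if a joint passes its speed limit or range.

## Working session

There is one attempt and no reset: what is moved stays moved. The work goes in short steps, each a Python script; the robot and the scene stay as the last script left them, time stands still between calls to the robot, and variables do not carry over. Pictures are saved under pics/ and viewed, at most 10 in all, crops included, and the job is handed in when it is done.

```bash
mkdir -p pics; ls
cat > h.py <<'E'
import numpy as np, cv2
from plant import robot, fingers, grab_frame, get_calibration, cut_out, mark_of
def cal(n):
    c=get_calibration(n); f=240/np.tan(np.radians(c["vertical_fov"])/2)
    R=cv2.Rodrigues(np.array(c["rvec"],float))[0]; return c,f,R,np.array(c["tvec"],float).ravel()
def ray(n,uv,C=None):
    c,f,R,t=C or cal(n)
    d=np.array([(uv[0]-c["cx"])/f,(uv[1]-c["cy"])/f]); s=d.copy()
    for _ in range(30): s=d/(1+c["k1"]*(s@s))
    return -R.T@t, R.T@np.array([s[0],s[1],1])
def at_z(n,uv,z,C=None):
    o,d=ray(n,uv,C); return o+d*(z-o[2])/d[2]
def proj(n,p,C=None):
    c,f,R,t=C or cal(n); q=R@np.asarray(p,float)+t; s=q[:2]/q[2]; s=s*(1+c["k1"]*(s@s))
    return np.array([c["cx"],c["cy"]])+f*s
E
python3 - <<'E'
from h import *
Z=dict(jig=0,keeper_hinge=.067,keeper_knob=.089,rail=.018,corner=.028,stud_end=.037,square=0,square_grip=.01,square_corner=.01,tape_measure=.018,screw_box=.018,cutter=0)
for n in ("scene","side"):
    cv2.imwrite(f"pics/{n}0.png",grab_frame(n)); print(n,-cal(n)[2].T@cal(n)[3])
    for k,z in Z.items():
        for m in mark_of(n,k)[:2]: print(k,np.round(m["uv"],1),round(m["confidence"],2),np.round(at_z(n,m["uv"],z),4))
print(robot.get_time(),robot.get_tool_pos(),robot.get_tcp_rot())
E
```

```text
pics
plant.py
scene [ 1.48641596 -0.13455856  0.80912027]
jig [377.5 269.4] 0.68 [0.5387 0.1715 0.    ]
keeper_hinge [359.7 242.2] 0.64 [0.5075 0.1309 0.067 ]
keeper_hinge [330.6 293. ] 0.62 [0.6766 0.0255 0.067 ]
keeper_knob [288.8 274.8] 0.93 [ 0.6256 -0.0582  0.089 ]
rail [391.8 285.9] 0.56 [0.6248 0.1815 0.018 ]
corner [438.4 280.3] 0.68 [0.6363 0.2898 0.028 ]
corner [409.8 216.5] 0.56 [0.3648 0.3089 0.028 ]
stud_end [411.6 214. ] 0.97 [0.3667 0.3125 0.037 ]
square [169.6 275.1] 0.77 [ 0.4664 -0.34    0.    ]
square_grip [170.  272.8] 0.85 [ 0.4701 -0.337   0.01  ]
square_grip [375.8 270.5] 0.68 [0.5538 0.1625 0.01  ]
square_corner [199.2 286.8] 0.97 [ 0.5364 -0.2652  0.01  ]
square_corner [378.8 270.7] 0.53 [0.5559 0.1695 0.01  ]
tape_measure [317.9 236.1] 0.69 [0.3956 0.0458 0.018 ]
screw_box [360.6 241.6] 0.82 [0.4407 0.1514 0.018 ]
side [0.07801988 0.66827143 0.64673201]
jig [262.9 326.7] 0.85 [0.5348 0.1697 0.    ]
keeper_hinge [252.4 236.1] 0.9 [0.6806 0.0199 0.067 ]
keeper_knob [290.6 216.1] 0.7 [ 0.6402 -0.0634  0.089 ]
rail [219.1 300.5] 0.74 [0.6382 0.1753 0.018 ]
corner [178.7 333.7] 0.98 [0.6266 0.289  0.028 ]
corner [311.  208.8] 0.26 [ 0.6806 -0.2002  0.028 ]
stud_end [295.  404.2] 0.81 [0.3645 0.2999 0.037 ]
stud_end [357.4 308.2] 0.7 [0.3951 0.0624 0.037 ]
square [411.7 217.9] 0.56 [ 0.4715 -0.3463  0.    ]
square_grip [411.9 214.1] 0.85 [ 0.4729 -0.3478  0.01  ]
square_corner [375.6 217. ] 0.95 [ 0.542  -0.2833  0.01  ]
tape_measure [355.2 303.9] 0.62 [0.4147 0.0352 0.018 ]
tape_measure [254.2 236.5] 0.3 [ 0.727  -0.0359  0.018 ]
screw_box [320.8 340.8] 0.74 [0.4153 0.1538 0.018 ]
screw_box [217.7 299.6] 0.67 [0.6423 0.1749 0.018 ]
cutter [310.3 206.4] 0.86 [ 0.7165 -0.2487  0.    ]
1.3 [ 0.23078275 -0.55388795  0.23134576] [1.79992766e+02 1.33476080e-03 2.26206057e+01]
```

View pics/scene0.png

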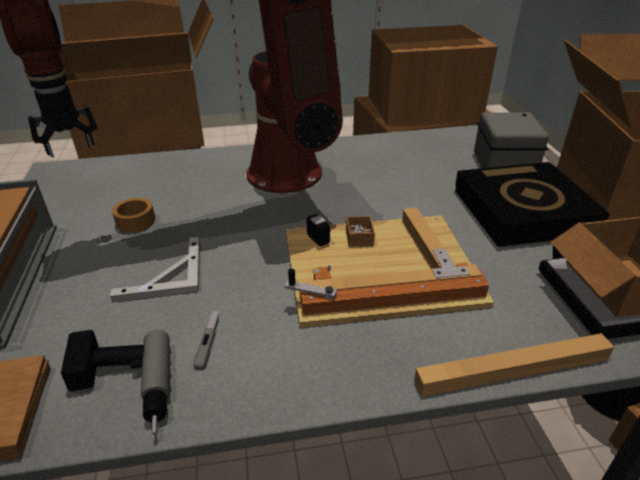

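View pics/side0.png

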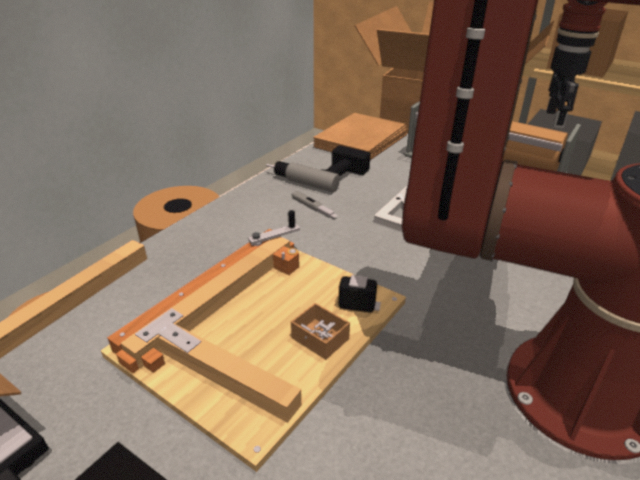

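Scene view: keeper hinge is at about (331,292), the knob at (291,278) with the bar swung open to the right, the square at (170,275), and the jig's stud runs from (440,262) to (412,213). The side view agrees. Next I'll take wrist views over the square and the jig.

```bash
cat > look.py <<'E'
from h import *
def look(names,Z):
    cv2.imwrite(f"pics/w{robot.get_time():.1f}.png",grab_frame("wrist")); C=cal("wrist")
    print("cam",np.round(-C[2].T@C[3],3),"axis",np.round(C[2][2],2))
    for k in names:
        for m in mark_of("wrist",k)[:2]: print(k,np.round(m["uv"],1),round(m["confidence"],2),np.round(at_z("wrist",m["uv"],Z[k],C),4))
Z=dict(jig=0,keeper_hinge=.067,keeper_knob=.089,rail=.018,corner=.028,stud_end=.037,square=0,square_grip=.01,square_corner=.01,tape_measure=.018,screw_box=.018,cutter=0)
E
python3 - <<'E'
from look import *
robot.move_pose([0.45,-0.36,0.32],[180,0,-45]); look(["square","square_grip","square_corner"],Z)
robot.move_pose([0.5,0.02,0.36],[180,0,0]); look(["keeper_hinge","keeper_knob","corner","stud_end","rail","jig","tape_measure","screw_box"],Z)
print(robot.get_time())
E
ls pics
```

```text
cam [ 0.509 -0.42   0.461] axis [-0.23  0.23 -0.95]
square [297.7 182.8] 0.74 [ 0.4692 -0.3433  0.    ]
square_grip [293.7 181.1] 0.79 [ 0.4745 -0.3432  0.01  ]
square_grip [294.5 184. ] 0.19 [ 0.4716 -0.3415  0.01  ]
square_corner [206.2 184.7] 0.86 [ 0.5418 -0.2709  0.01  ]
cam [0.584 0.018 0.501] axis [-0.32  0.   -0.95]
keeper_hinge [314.6  11.5] 0.67 [0.6736 0.0231 0.067 ]
keeper_hinge [596.4 203.3] 0.25 [ 0.4844 -0.2943  0.067 ]
keeper_knob [395.1  53.3] 0.56 [ 0.6331 -0.0525  0.089 ]
corner [73.2 73.3] 0.97 [0.6258 0.294  0.028 ]
stud_end [ 97.3 291.5] 0.77 [0.3628 0.3057 0.037 ]
rail [178.5  58.5] 0.78 [0.6382 0.1753 0.018 ]
rail [301.8 249.5] 0.37 [0.4128 0.0417 0.018 ]
jig [189.4 155.6] 0.74 [0.5288 0.1784 0.    ]
jig [73.  72.7] 0.31 [0.6289 0.3105 0.    ]
tape_measure [300.6 249.4] 0.7 [0.4129 0.0432 0.018 ]
screw_box [213.8 244.3] 0.76 [0.4201 0.1528 0.018 ]
screw_box [299.6 250. ] 0.61 [0.4121 0.0445 0.018 ]
4.8667
scene0.png
side0.png
w2.8.png
w4.4.png
```

View both.

View pics/w4.4.png

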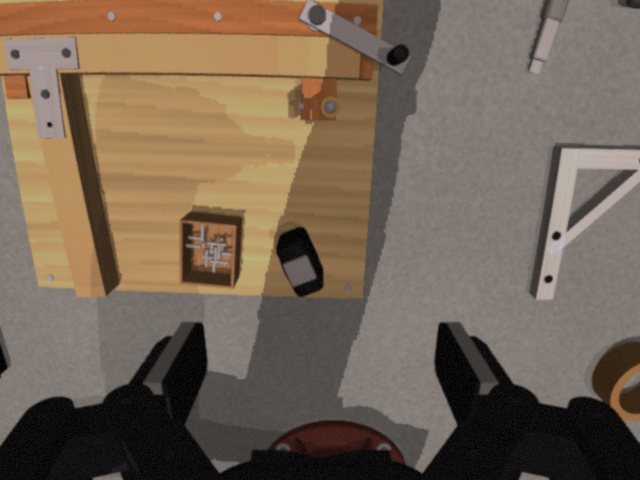

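View pics/w2.8.png

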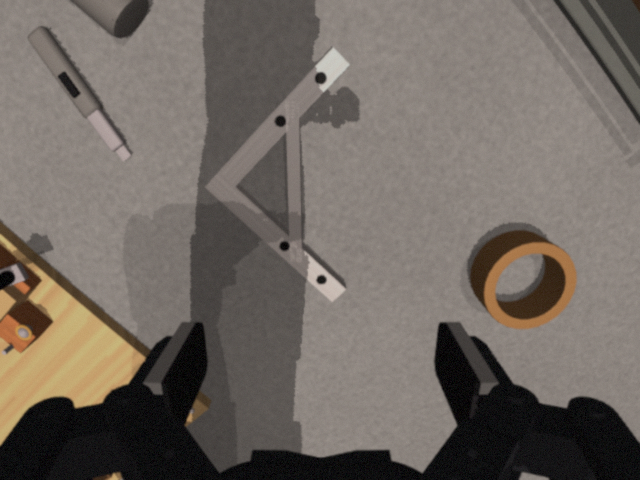

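Wrist view: keeper hinge (317,13), knob (398,55), catch block (320,105), rail's inner top edge along row ≈74–80, and a slightly leaning stud. The square lies clear, at about yaw 0. Now I'll measure the rail edge and shut the keeper.

```bash
cat > keep.py <<'E'
from look import *
C=cal("wrist"); im=cv2.imread("pics/w4.4.png")
g=cv2.GaussianBlur(im,(3,3),0).astype(float).sum(2)
P=[]
for u in range(90,300,5):
    r0=int(74+(u-75)*6/285); col=np.diff(g[r0-8:r0+9,u]); P.append(at_z("wrist",[u,r0-8+np.argmin(col)+.5],.056,C))
P=np.array(P); s,b=np.polyfit(P[:,1],P[:,0],1)
for _ in range(4):
    r=P[:,0]-s*P[:,1]-b; k=abs(r)<.0015; s,b=np.polyfit(P[k,1],P[k,0],1)
print("rail inner top edge x=",b,"+",s,"y n",k.sum(),"yaw",np.degrees(-np.arctan(s)))
for n,uv,z in (("hinge",[317,13],.075),("knobtop",[398,54],.107),("catch",[320,105],.057),("sq corner topR",[565,149],.02)): print(n,at_z("wrist",uv,z,C))
E
python3 keep.py
```

```text
rail inner top edge x= 0.6142196801874068 + 0.03750185572589207 y n 42 yaw -2.147691604242742
hinge [0.67065235 0.02182468 0.075     ]
knobtop [ 0.63049579 -0.05115476  0.107     ]
catch [0.58625951 0.01912021 0.057     ]
sq corner topR [ 0.54011569 -0.27362471  0.02      ]
```

```bash
cat > k2.py <<'E'
from look import *
H=np.array([.674,.0225]); YJ=-2.15
def pose(a,z): # a in deg
    f=np.radians(180+YJ+a); return [*(H+.085*np.array([np.cos(f),np.sin(f)])),z],[180,0,YJ+a]
fingers.set_gripper(.044)
p,o=pose(63.5,.17); robot.move_pose(p,o)
p,o=pose(63.5,.080); print("down",p,robot.line_to(p,.12,guard=10))
fingers.set_gripper(.024)
for a in range(54,-2,-8):
    p,o=pose(a,.080); g=robot.line_to(p,.10,rotation=o,guard=25); print(a,g,np.round(robot.get_ft_force(),1))
    if g: break
p,o=pose(-9,.080); print("push",robot.line_to(p,.03,rotation=o,guard=15),robot.get_tool_pos(),pose(0,0)[0],np.round(robot.get_ft_force(),1),robot.get_time())
E
python3 k2.py
```

```text
down [np.float64(0.6332460818782479), np.float64(-0.05209301681609029), 0.08] False
54 False [-0.3 -0.9 -0.4]
46 False [0.1 0.1 0.8]
38 False [-0.1 -0.5  0. ]
30 False [0.4 0.3 0.1]
22 False [ 0.7 -0.1  0.1]
14 False [ 0.4 -0.9 -0. ]
6 False [ 0.  -1.7 -0.8]Traceback (most recent call last):
  File "k2.py", line 12, in <module>
    p,o=pose(-9,.080); print("push",robot.line_to(p,.03,rotation=o,guard=15),robot.get_tool_pos(),pose(0,0)[0],np.round(robot.get_ft_force(),1),robot.get_time())
                                    ~~~~~~~~~~~~~^^^^^^^^^^^^^^^^^^^^^^^^^^^
host.IKError: the arm cannot follow that straight line within its joint ranges
```

```bash
cat > k3.py <<'E'
from look import *
print(np.round(robot.get_q(),1))
p=np.array(robot.get_tool_pos()); 
q=[.674-.085,p[1]+.024,.080]
print("push",robot.line_to(q,.03,guard=15),p,robot.get_tool_pos(),np.round(robot.get_ft_force(),1),robot.get_time())
robot.pause(.3); print(robot.get_ft_force())
for n in("scene","side"):
    grab_frame(n); C=cal(n)
    for t in ("keeper_knob","keeper_hinge"):
        for m in mark_of(n,t)[:1]: print(n,t,m["confidence"],at_z(n,m["uv"],Z[t],C))
E
python3 k3.py
```

```text
[-11.1   5.8 -10.4  73.8   0.  164.7]
push True [0.58937805 0.01649507 0.08002412] [0.58899956 0.0299433  0.07976826] [ 0.3 -6.5  2.7] 10.2583
[ 0.09679208 -5.94058564  2.57880775]
scene keeper_knob 0.73 [0.587803   0.02941995 0.089     ]
scene keeper_hinge 0.87 [0.67228931 0.02149902 0.067     ]
side keeper_knob 0.95 [0.58822221 0.02583483 0.089     ]
side keeper_hinge 0.91 [0.67638952 0.01935694 0.067     ]
```

```bash
cat > k4.py <<'E'
from look import *
p=np.array(robot.get_tool_pos())
for i in range(5):
    g=robot.line_to([p[0],p[1]+.003*(i+1),.080],.02,guard=28); print(g,np.round(robot.get_tool_pos(),4),np.round(robot.get_ft_force(),1))
    if g or robot.get_ft_force()[1]<-25: break
robot.pause(.2); print(robot.get_gripper_width())
q=np.array(robot.get_tool_pos()); robot.line_to([q[0],q[1]-.004,.080],.05)
robot.line_to([q[0],q[1]-.004,.17],.2)
robot.move_pose([.53,.03,.33],[180,0,0]); look(["keeper_knob","keeper_hinge"],Z); print(robot.get_time())
E
python3 k4.py; ls -t pics|head -1
```

```text
False [0.589  0.0303 0.0799] [ -0.8 -17.3  -1.8]
False [0.5891 0.0307 0.0799] [ -2.2 -29.4  -2.4]
0.024245899831194743
cam [0.614 0.029 0.469] axis [-0.32  0.   -0.95]
keeper_knob [324.8 140.2] 0.6 [0.5841 0.0252 0.089 ]
keeper_hinge [327.6  40.7] 0.93 [0.6714 0.0226 0.067 ]
13.45
w13.3.png
```

View pics/w13.3.png

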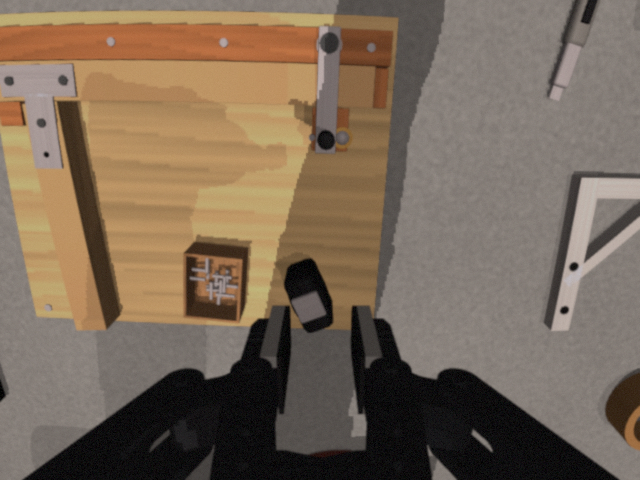

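The keeper lies straight from hinge (329,42) to knob (325,140) over the catch, and a rigid stop was felt, so it is home. Now the square.

```bash
cat > g.py <<'E'
from look import *
g=np.array([.472,-.342]); O=[180,0,135]
robot.move_pose([*g,.15],O); fingers.set_gripper(.046)
look(["square_grip","square_corner"],Z)
print("hit",robot.line_to([*g,.005],.1,guard=8),robot.get_tool_pos(),robot.get_ft_force())
fingers.set_gripper(0.0); print("w",robot.get_gripper_width(),robot.get_gripper_force())
robot.line_to([*g,.20],.2); robot.pause(.2); print(robot.get_gripper_width(),robot.get_ft_force(),robot.get_torque())
grab_frame("scene")
for t in("square_grip","square_corner"):print(mark_of("scene",t)[:1])
YJ=-2.15; ex=np.array([np.cos(np.radians(YJ)),np.sin(np.radians(YJ))]); ey=np.array([-ex[1],ex[0]])
G=np.array([.5535,.2238])-.015*ex-.025*ey
robot.move_pose([*G,.20],[180,0,135+YJ]); look(["square_corner","square_grip","corner","stud_end"],Z); cv2.imwrite("pics/s1.png",grab_frame("scene")); print(robot.get_time())
E
python3 g.py; ls -t pics|head -3
```

```text
cam [ 0.415 -0.284  0.291] axis [ 0.23 -0.23 -0.95]
square_grip [321.  221.2] 0.84 [ 0.47   -0.3395  0.01  ]
square_corner [456.  223.2] 0.57 [ 0.5402 -0.2713  0.01  ]
hit False [ 0.47239611 -0.34244185  0.00574852] [-0.15618747 -0.34893411 -0.10403221]
w 0.012072134673791016 60.914576053619385
0.01199713241433598 [ 0.76116754 -0.46088211 -3.91167482] [-0.07212151  0.01035845 -0.04887443]
[{'uv': [154.6, 206.4], 'confidence': 0.76}]
[{'uv': [182.1, 222.6], 'confidence': 0.93}]
cam [0.483 0.258 0.341] axis [ 0.22 -0.24 -0.95]
square_corner [569.5 321.7] 0.64 [0.7864 0.2792 0.01  ]
square_grip [319.9 325.4] 0.71 [0.6126 0.1167 0.01  ]
corner [480.  204.2] 0.62 [0.6255 0.291  0.028 ]
stud_end [319.9 324.6] 0.6 [0.6015 0.1288 0.037 ]
22.225
s1.png
w21.9.png
w16.3.png
```

View pics/w21.9.png

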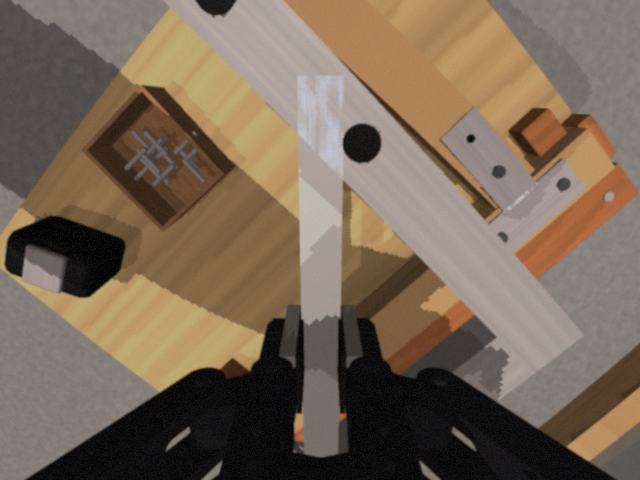

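View pics/s1.png

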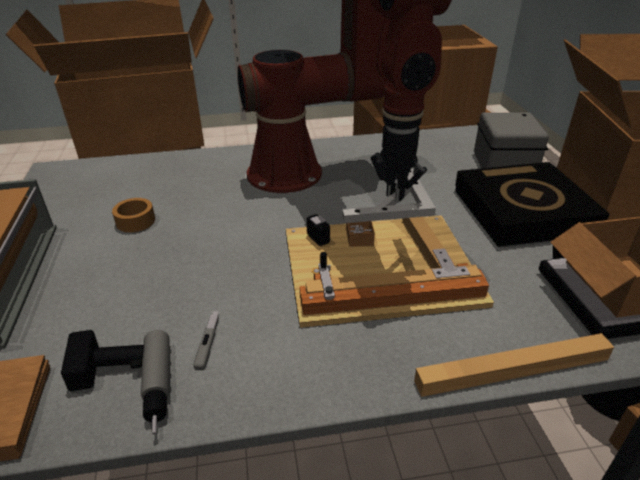

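The square hangs level, with its brace central in the fingers (320,330). The keeper is shut (scene 325,275), and the jig, knife, tape and box are undisturbed. Lowering it and pressing.

```bash
cat > p.py <<'E'
from look import *
YJ=-2.15; ex=np.array([np.cos(np.radians(YJ)),np.sin(np.radians(YJ))]); ey=np.array([-ex[1],ex[0]])
def rep(s,g=None):
    f=np.array(robot.get_ft_force()); p=np.array(robot.get_tool_pos()); t=np.array(robot.get_torque())
    print(s,g,"p",np.round(p,4),"loc",np.round([p[:2]@ex,p[:2]@ey],4),"f ex,ey,z",np.round([f[:2]@ex,f[:2]@ey,f[2]],1),"T",np.round(t,2),"rot",np.round(robot.get_tcp_rot()[2],2),"t",round(robot.get_time(),1))
    return p
E
cat > p1.py <<'E'
from p import *
C=cal("wrist"); print("corner held",at_z("wrist",[582,335],.215,C)-np.array(robot.get_tool_pos()))
p=rep("start"); G=p[:2]
robot.line_to([*G,.045],.15,guard=12); rep("low")
p=rep("bed",robot.line_to([*G,.020],.02,guard=4))
z=p[2]+.0005; robot.line_to([*G,z],.02); p=rep("hover")
g=robot.line_to([*(p[:2]+.03*ex),z],.03,guard=6); p=rep("rail",g)
robot.line_to([*(p[:2]-.001*ex),z],.02); p=rep("back")
g=robot.line_to([*(p[:2]+.045*ey),z],.03,guard=12); p=rep("stud",g)
E
python3 p1.py
```

```text
corner held [0.06884755 0.06781639 0.01501829]
start None p [0.5378 0.199  0.2   ] loc [0.5299 0.219 ] f ex,ey,z [-0.3 -0.  -4.7] T [-0.01 -0.01 -0.01] rot 132.81 t 22.2
low None p [0.5386 0.1991 0.0462] loc [0.5307 0.2191] f ex,ey,z [-0.1 -0.6 -4.3] T [-0.04  0.01  0.01] rot 132.85 t 23.4
bed True p [0.5376 0.1989 0.0236] loc [0.5297 0.219 ] f ex,ey,z [ 0.1 -0.1  5.4] T [-0.03  0.04 -0.07] rot 132.85 t 24.4
hover None p [0.5376 0.199  0.0237] loc [0.5298 0.219 ] f ex,ey,z [ 1.7  0.  -2.7] T [ 0.03 -0.18 -0.06] rot 132.85 t 24.7
rail True p [0.5535 0.1984 0.0236] loc [0.5457 0.219 ] f ex,ey,z [-0.5 -0.2  5.1] T [-0.   -0.01 -0.01] rot 132.85 t 25.3
back None p [0.5526 0.1984 0.0238] loc [0.5448 0.2189] f ex,ey,z [ 1.9 -0.9 -2.1] T [ 0.07 -0.41 -0.02] rot 132.85 t 25.5
stud True p [0.5528 0.2258 0.0236] loc [0.544  0.2463] f ex,ey,z [-1.2 -3.1  4.3] T [-0.39  0.04 -0.02] rot 132.86 t 26.5
```

```bash
cat > p2.py <<'E'
from p import *
p=rep("s"); z=.0238
A=p[:2]@ex; B=p[:2]@ey
for i in range(12):
    f=np.array(robot.get_ft_force())
    a=f[:2]@ex; b=f[:2]@ey
    if a>-15: A+=.0007
    if b>-15: B+=.0007
    if a<=-15 and b<=-15: break
    robot.line_to([*(A*ex+B*ey),z],.02,guard=40); robot.pause(.1); rep(f"{A:.4f} {B:.4f}")
E
python3 p2.py
```

```text
s None p [0.5528 0.2258 0.0236] loc [0.544  0.2463] f ex,ey,z [-1.2 -3.1  4.3] T [-0.39  0.04 -0.02] rot 132.86 t 26.5
0.5447 0.2470 None p [0.553  0.2258 0.0237] loc [0.5441 0.2464] f ex,ey,z [-4.  -6.6  2.5] T [-1.29  0.59 -0.04] rot 132.81 t 26.9
0.5454 0.2477 None p [0.5531 0.2259 0.0237] loc [0.5442 0.2465] f ex,ey,z [ -7.3 -10.8   3.6] T [-1.94  1.18  0.08] rot 132.79 t 27.2
0.5461 0.2484 None p [0.5532 0.2259 0.0236] loc [0.5444 0.2465] f ex,ey,z [ -9.6 -15.3   7.5] T [-2.68  1.94  0.07] rot 132.78 t 27.6
0.5468 0.2484 None p [0.5532 0.2259 0.0236] loc [0.5444 0.2465] f ex,ey,z [-14.3 -14.3  10.5] T [-2.71  2.65  0.02] rot 132.79 t 27.9
0.5475 0.2491 None p [0.5533 0.226  0.0236] loc [0.5444 0.2466] f ex,ey,z [-17.8 -18.4  13.8] T [-3.48  3.41  0.07] rot 132.77 t 28.2
```

Run:
```python
from p import *
w=grab_frame("wrist"); s=grab_frame("side"); c=grab_frame("scene")
cv2.imwrite("pics/fw.png",w);cv2.imwrite("pics/fs.png",s);cv2.imwrite("pics/fc.png",c)
a=cv2.resize(s[230:430,100:310],None,fx=1.9,fy=1.9,interpolation=cv2.INTER_CUBIC)
b=cv2.resize(c[190:330,280:490],None,fx=1.9,fy=1.57,interpolation=cv2.INTER_CUBIC)
w2=cv2.resize(w,(400,300))
out=np.zeros((600,800,3),np.uint8); out[:a.shape[0],:a.shape[1]]=a[:600]; out[:b.shape[0],400:400+b.shape[1]]=b[:, :400]; out[300:,400:]=w2
cv2.imwrite("pics/mix.png",out)
for n in ("scene","side","wrist"):
    C=cal(n)
    for t in("stud_end","corner","square_corner","keeper_knob"):
        for m in mark_of(n,t)[:1]: print(n,t,round(m["confidence"],2),np.round(at_z(n,m["uv"],{"square_corner":.028}.get(t,Z[t]),C),4))
rep("now")
```

```text
scene corner 0.73 [0.5671 0.1598 0.028 ]
scene square_corner 0.69 [0.6192 0.3011 0.028 ]
scene keeper_knob 0.62 [0.5833 0.0377 0.089 ]
side stud_end 0.38 [0.6235 0.2884 0.037 ]
side corner 0.91 [0.6281 0.2898 0.028 ]
side square_corner 0.69 [0.628  0.2885 0.028 ]
side keeper_knob 0.89 [0.5845 0.015  0.089 ]
wrist stud_end 0.55 [0.6165 0.2932 0.037 ]
wrist corner 0.6 [0.6237 0.2939 0.028 ]
wrist square_corner 0.6 [0.6227 0.2938 0.028 ]
now None p [0.5533 0.2259 0.0236] loc [0.5444 0.2465] f ex,ey,z [-17.7 -18.6  14.9] T [-3.5   3.42  0.1 ] rot 132.77 t 29.0
```

View pics/mix.png

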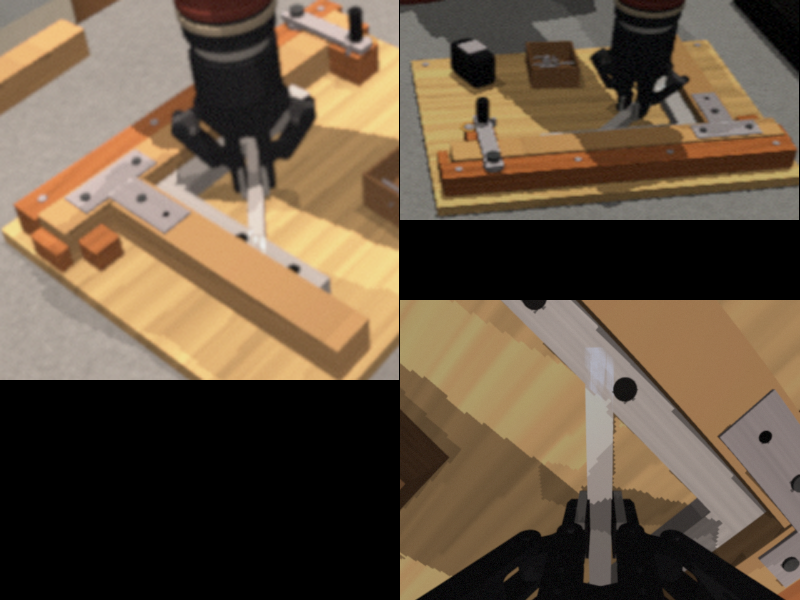

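```bash
cat > l.py <<'E'
from p import *
def lines(fn):
    C=cal("wrist"); im=cv2.cvtColor(cv2.imread(fn),cv2.COLOR_BGR2GRAY)
    L=cv2.createLineSegmentDetector(1).detect(cv2.GaussianBlur(im,(3,3),0))[0][:,0]
    for x1,y1,x2,y2 in sorted(L,key=lambda l:-np.hypot(l[2]-l[0],l[3]-l[1]))[:16]:
        if np.hypot(x2-x1,y2-y1)<50: continue
        o=[]
        for z in (.038,.056):
            a,b=at_z("wrist",[x1,y1],z,C),at_z("wrist",[x2,y2],z,C); d=b-a
            o.append((round((np.degrees(np.arctan2(d[1],d[0]))+45)%90-45,2),np.round([a[:2]@ex,a[:2]@ey,b[:2]@ex,b[:2]@ey],4)))
        print(np.round([x1,y1,x2,y2]),*o)
if __name__=="__main__":
    import sys; lines(sys.argv[1])
E
python3 l.py pics/fw.png
```

```text
[292.   1. 500. 228.] (np.float64(-2.1), array([0.461 , 0.3194, 0.5551, 0.3195])) (np.float64(-2.1), array([0.465 , 0.3175, 0.5458, 0.3175]))
[ 25. 479. 200. 366.] (np.float64(-11.05), array([0.5025, 0.0965, 0.5198, 0.2075])) (np.float64(-11.05), array([0.5006, 0.1262, 0.5155, 0.2214]))
[441. 366. 615. 479.] (np.float64(7.17), array([0.5825, 0.2718, 0.686 , 0.2888])) (np.float64(7.17), array([0.5693, 0.2766, 0.6582, 0.2912]))
[500. 229. 615. 365.] (np.float64(-2.1), array([0.5554, 0.3192, 0.6309, 0.3193])) (np.float64(-2.1), array([0.546 , 0.3173, 0.6109, 0.3174]))
[514. 220. 623. 353.] (np.float64(-2.21), array([0.5562, 0.3243, 0.6285, 0.3243])) (np.float64(-2.21), array([0.5468, 0.3217, 0.6089, 0.3216]))
[339. 317. 340. 181.] (np.float64(43.0), array([0.5412, 0.2592, 0.5072, 0.2931])) (np.float64(43.0), array([0.5339, 0.2658, 0.5047, 0.2949]))
[338. 451. 338. 321.] (np.float64(43.55), array([0.5851, 0.216 , 0.5421, 0.2579])) (np.float64(43.55), array([0.5716, 0.2287, 0.5346, 0.2647]))
[598. 145. 511. 220.] (np.float64(-2.42), array([0.5557, 0.3586, 0.5555, 0.3238])) (np.float64(-2.
[... 495 characters left out ...]
44.] (np.float64(42.97), array([0.4891, 0.2918, 0.5125, 0.2685])) (np.float64(42.97), array([0.4891, 0.2938, 0.5093, 0.2737]))
[500. 402. 581. 341.] (np.float64(-1.96), array([0.6121, 0.2776, 0.6119, 0.3153])) (np.float64(-1.96), array([0.5947, 0.2816, 0.5946, 0.314 ]))
[304. 318. 302. 413.] (np.float64(41.11), array([0.533 , 0.2501, 0.5617, 0.2195])) (np.float64(41.11), array([0.5268, 0.258 , 0.5515, 0.2317]))
[213. 250. 284. 308.] (np.float64(-0.08), array([0.4938, 0.2469, 0.5254, 0.2481])) (np.float64(-0.08), array([0.4932, 0.2552, 0.5203, 0.2562]))
[530. 199. 595. 141.] (np.float64(-2.2), array([0.5541, 0.3325, 0.5542, 0.3586])) (np.float64(-2.2), array([0.545 , 0.3287, 0.545 , 0.3511]))
```

View pics/fw.png

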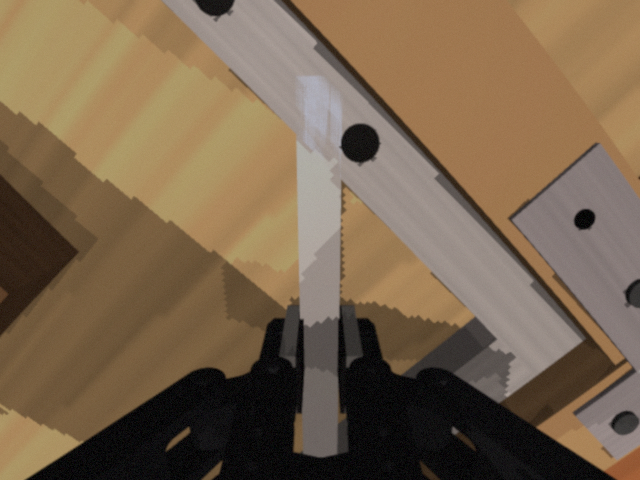

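```bash
cat > y.py <<'E'
from p import *
A,B,z=.5475,.2491,.0240
for d in (.5,0,-.5,-1.0,-.5,0):
    robot.line_to([*(A*ex+B*ey),z],.02,rotation=[180,0,135+YJ+d],guard=60); robot.pause(.25); rep(d)
E
python3 y.py
```

```text
0.5 None p [0.5533 0.226  0.0236] loc [0.5444 0.2465] f ex,ey,z [-16.8 -16.3  12.7] T [-3.35  3.36 -0.28] rot 133.25 t 29.5
0 None p [0.5534 0.226  0.0236] loc [0.5445 0.2466] f ex,ey,z [-16.7 -17.3  12.5] T [-3.45  3.36  0.01] rot 132.78 t 30.0
-0.5 None p [0.5533 0.226  0.0236] loc [0.5445 0.2466] f ex,ey,z [-16.4 -17.   12.4] T [-3.51  3.37  0.35] rot 132.31 t 30.5
-1.0 None p [0.5533 0.2259 0.0235] loc [0.5444 0.2465] f ex,ey,z [-15.8 -17.4  12.6] T [-3.57  3.37  0.6 ] rot 131.84 t 31.0
-0.5 None p [0.5533 0.226  0.0236] loc [0.5445 0.2466] f ex,ey,z [-16.3 -18.2  11.6] T [-3.49  3.36  0.37] rot 132.31 t 31.5
0 None p [0.5533 0.226  0.0236] loc [0.5445 0.2466] f ex,ey,z [-16.9 -17.8  12.7] T [-3.44  3.4   0.01] rot 132.79 t 32.0
```

```bash
cat > y2.py <<'E'
from p import *
A,B,z=.5475,.2491,.0243
for d in (1.5,3,1.5,0,-2,0,1):
    robot.line_to([*(A*ex+B*ey),z],.02,rotation=[180,0,135+YJ+d],guard=60); robot.pause(.25); rep(d)
    cv2.imwrite(f"pics/y{d}.png",grab_frame("wrist"))
    C=cal("wrist")
    im=cv2.cvtColor(cv2.imread(f"pics/y{d}.png"),cv2.COLOR_BGR2GRAY)
    L=cv2.createLineSegmentDetector(1).detect(im)[0][:,0]
    for l in sorted(L,key=lambda l:-np.hypot(l[2]-l[0],l[3]-l[1])):
        if np.hypot(l[2]-l[0],l[3]-l[1])<45: continue
        r=[]
        for zz in(.038,.056):
            a,b=at_z("wrist",l[:2],zz,C),at_z("wrist",l[2:],zz,C); v=b-a; yaw=(np.degrees(np.arctan2(v[1],v[0]))+45)%90-45
            m=(a+b)[:2]/2; r.append((round(float(yaw),2),np.round([m@ex,m@ey],4)))
        if abs(r[0][0]+2.2)<1.5 and ((abs(r[0][1][1]-.318)<.006) or abs(r[0][1][0]-.614)<.022): print("   ",np.round(l),*r)
E
python3 y2.py
```

```text
1.5 None p [0.5537 0.2257 0.0236] loc [0.5448 0.2464] f ex,ey,z [-13.  -18.    8.2] T [-3.44  2.75 -0.7 ] rot 134.21 t 32.5
    [303.   0. 526. 258.] (-1.87, array([0.5152, 0.3195])) (-1.87, array([0.5112, 0.3172]))
    [525. 260. 613. 369.] (-1.88, array([0.6004, 0.3195])) (-1.88, array([0.5843, 0.3172]))
    [624. 365. 537. 426.] (-2.29, array([0.6335, 0.3032])) (-2.29, array([0.6126, 0.3032]))
    [500. 401. 579. 344.] (-1.77, array([0.6121, 0.2972])) (-1.77, array([0.5944, 0.2981]))
    [522. 269. 463. 201.] (-0.74, array([0.5546, 0.3163])) (-0.74, array([0.545 , 0.3145]))
    [554. 275. 512. 222.] (-1.88, array([0.5679, 0.3236])) (-1.88, array([0.5564, 0.3207]))
    [335.  50. 290.  -0.] (-1.82, array([0.4683, 0.3168])) (-1.82, array([0.4709, 0.3149]))
    [465. 199. 424. 151.] (-2.09, array([0.5277, 0.317 ])) (-2.09, array([0.5219, 0.3151]))
    [596. 325. 633. 374.] (-2.38, array([0.6247, 0.3245])) (-2.38, array([0.6051, 0.3215]))
    [373.  96. 332.  52.] (-0.85, array([0.4859, 0.3158])) (-0.85, array([0.486 , 0.3141]))
    [409. 136. 371.  94.] (-1.22, array([0.5021, 0.3162]
[... 5211 characters left out ...]
 array([0.5105, 0.3207])) (-2.79, array([0.5073, 0.3184]))
    [505. 233. 610. 365.] (-2.78, array([0.5941, 0.3196])) (-2.78, array([0.579 , 0.3174]))
    [514. 222. 619. 354.] (-2.08, array([0.5928, 0.3244])) (-2.08, array([0.5779, 0.3215]))
    [362.  81. 289.   1.] (-1.8, array([0.4752, 0.3173])) (-1.8, array([0.477 , 0.3154]))
    [623. 363. 535. 425.] (-2.14, array([0.6335, 0.3029])) (-2.14, array([0.6128, 0.3031]))
    [501. 401. 580. 344.] (-2.31, array([0.6132, 0.2974])) (-2.31, array([0.5953, 0.2983]))
    [457. 190. 405. 133.] (-1.15, array([0.5225, 0.317 ])) (-1.15, array([0.5175, 0.3151]))
    [581. 341. 536. 290.] (-1.05, array([0.5975, 0.3161])) (-1.05, array([0.5819, 0.3144]))
```

```bash
cat > m.py <<'E'
from p import *
n=[0]
def meas():
    im=cv2.cvtColor(grab_frame("wrist"),cv2.COLOR_BGR2GRAY); C=cal("wrist")
    cv2.imwrite(f"pics/m{robot.get_time():.2f}.png",im)
    L=cv2.createLineSegmentDetector(1).detect(im)[0][:,0]; out={}
    for l in sorted(L,key=lambda l:-np.hypot(l[2]-l[0],l[3]-l[1])):
        if np.hypot(l[2]-l[0],l[3]-l[1])<45: break
        for nm,zz,ax,lo,hi in(("stud",.056,1,.3163,.3196),("brk",.056,1,.3206,.3228),("rail",.056,0,.6115,.6145),("sq",.038,0,.611,.6155)):
            a,b=at_z("wrist",l[:2],zz,C),at_z("wrist",l[2:],zz,C); v=b-a; yaw=float((np.degrees(np.arctan2(v[1],v[0]))+45)%90-45)
            m=[(a+b)[:2]/2@ex,(a+b)[:2]/2@ey][ax]; along=abs(v[:2]@(ex if ax else ey))>abs(v[:2]@(ey if ax else ex))
            if along and lo<m<hi and abs(yaw+2.1)<1.2: out.setdefault(nm,(round(yaw,2),round(float(m),4)))
    print("   ",out); return out
E
cat > q.py <<'E'
from m import *
A,B,d=.5475,.2491,1.
for A,B,d,z in ((.5500,.2491,1.5,.0245),(.5520,.2510,2,.0247),(.5535,.2530,2,.0249),(.5545,.2550,2,.0250)):
    robot.line_to([*(A*ex+B*ey),z],.02,rotation=[180,0,135+YJ+d],guard=60); robot.pause(.3); rep((A,B,d)); meas()
    if np.linalg.norm(robot.get_ft_force())>75: break
E
python3 q.py
```

```text
(0.55, 0.2491, 1.5) None p [0.5546 0.2257 0.0236] loc [0.5457 0.2464] f ex,ey,z [-20.  -17.7  13.8] T [-3.48  4.27 -0.89] rot 134.22 t 36.4
    {'stud': (-2.79, 0.3184), 'brk': (-2.08, 0.3216), 'rail': (-2.11, 0.6128), 'sq': (-2.04, 0.6132)}
(0.552, 0.251, 2) None p [0.5547 0.2258 0.0235] loc [0.5458 0.2465] f ex,ey,z [-30.6 -27.5  22.6] T [-5.42  6.54 -1.01] rot 134.66 t 37.1
    {'stud': (-2.79, 0.318), 'brk': (-2.14, 0.3215), 'rail': (-2.05, 0.6128), 'sq': (-2.05, 0.6133)}
(0.5535, 0.253, 2) None p [0.5545 0.2261 0.0235] loc [0.5456 0.2467] f ex,ey,z [-38.2 -37.1  29.6] T [-7.43  8.3  -0.67] rot 134.65 t 37.7
    {'stud': (-2.8, 0.3183), 'brk': (-2.07, 0.3215), 'rail': (-2.02, 0.6128), 'sq': (-1.96, 0.6132)}
(0.5545, 0.255, 2) None p [0.5546 0.2261 0.0235] loc [0.5457 0.2468] f ex,ey,z [-44.4 -47.3  34.1] T [-9.47  9.52 -0.59] rot 134.59 t 38.3
    {'stud': (-2.79, 0.3183), 'brk': (-2.1, 0.3215), 'rail': (-2.02, 0.6128), 'sq': (-1.99, 0.6132)}
```

The square is now flush on the rail, but my yaw probe pushed the stud about 0.7° past square. I'll set the square down backed off, nudge the stud back from outside, then regrip and seat on the rail first.

```bash
cat > r.py <<'E'
from m import *
W=lambda a,b,z:[*(a*ex+b*ey),z]
robot.line_to(W(.5425,.2467,.0245),.03,rotation=[180,0,135+YJ],guard=80)
robot.line_to(W(.5415,.2300,.0242),.05); p=rep("set")
fingers.set_gripper(.046)
robot.line_to([p[0],p[1],.11],.25)
robot.move_pose(W(.42,.392,.12),[180,0,90+YJ]); fingers.set_gripper(0)
print(robot.line_to(W(.42,.392,.034),.15,guard=12)); rep("down")
print(robot.line_to(W(.42,.361,.034),.06,guard=18)); rep("pushed")
robot.line_to(W(.42,.370,.034),.15); robot.line_to(W(.42,.370,.12),.25)
robot.move_pose([p[0],p[1],.11],[180,0,135+YJ]); fingers.set_gripper(.046); rep("over")
meas(); im=grab_frame("wrist"); cv2.imwrite("pics/re.png",im)
for t in("square_grip","square_corner","stud_end"):
    for q in mark_of("wrist",t)[:1]:
        v=at_z("wrist",q["uv"],dict(stud_end=.037).get(t,.028)); print(t,q["confidence"],np.round([v[:2]@ex,v[:2]@ey],4))
E
python3 r.py
```

```text
set None p [0.5499 0.2092 0.0243] loc [0.5417 0.2297] f ex,ey,z [-0.2  0.1 -4.3] T [-0.04  0.03  0.03] rot 132.81 t 39.5
False
down None p [0.4349 0.3762 0.0349] loc [0.4204 0.3923] f ex,ey,z [ 2.  -0.1 -1.2] T [ 0.02 -0.01 -0.03] rot 87.85 t 42.6
False
pushed None p [0.4335 0.3447 0.0341] loc [0.4202 0.3608] f ex,ey,z [ 0.1 -0.4  0.4] T [0.02 0.04 0.  ] rot 87.82 t 43.3
over None p [0.5499 0.2094 0.1101] loc [0.5416 0.2299] f ex,ey,z [ 0.3 -0.4 -0.5] T [ 0.05 -0.03  0.02] rot 132.86 t 45.6
    {'brk': (-2.01, 0.3216), 'rail': (-2.1, 0.6136), 'sq': (-1.98, 0.6135)}
square_grip 0.67 [0.5397 0.2302]
square_corner 0.74 [0.6105 0.3006]
stud_end 0.48 [0.5357 0.2353]
```

```bash
python3 l.py pics/re.png | awk '{print}' | cut -c1-230 | grep -v "^$" | head -14
```

```text
[293.  -0. 536. 247.] (np.float64(0.43), array([0.4402, 0.313 , 0.6235, 0.3213])) (np.float64(0.43), array([0.4439, 0.3109, 0.6118, 0.3184]))
[504. 231. 277.   2.] (np.float64(0.07), array([0.6022, 0.3135, 0.4355, 0.307 ])) (np.float64(0.07), array([0.5923, 0.3113, 0.4396, 0.3054]))
[486. 367. 639. 244.] (np.float64(-2.03), array([0.6672, 0.2522, 0.667 , 0.3672])) (np.float64(-2.03), array([0.6518, 0.2552, 0.6515, 0.3604]))
[150. 201.  31.  79.] (np.float64(-6.59), array([0.4525, 0.188 , 0.3675, 0.1946])) (np.float64(-6.59), array([0.4552, 0.1964, 0.3774, 0.2024]))
[258. 447. 377. 353.] (np.float64(-2.72), array([0.6085, 0.1021, 0.6096, 0.2105])) (np.float64(-2.72), array([0.598 , 0.1178, 0.599 , 0.2169]))
[ 12. 479. 125. 379.] (np.float64(-5.52), array([ 0.5024, -0.0639,  0.511 ,  0.0824])) (np.float64(-5.52), array([ 0.5009, -0.0342,  0.5087,  0.0997]))
[633. 113. 554.  -0.] (np.float64(-2.11), array([0.6004, 0.4041, 0.5273, 0.404 ])) (np.float64(-2.11), array([0.5906, 0.3942, 0.5236, 0.3941]))
[434. 257. 332. 343.] (np.float64(-2.76), array([0.5862, 0.2755, 0.5854, 0.196 ])) (np.f
[... 213 characters left out ...]
2. 464.] (np.float64(1.1), array([0.6891, 0.26  , 0.8094, 0.2668])) (np.float64(1.1), array([0.6718, 0.2623, 0.7819, 0.2686]))
[465. 154. 547. 250.] (np.float64(-2.01), array([0.5535, 0.3246, 0.6296, 0.3248])) (np.float64(-2.01), array([0.5477, 0.3215, 0.6173, 0.3216]))
[333. 326. 424. 248.] (np.float64(-2.8), array([0.5769, 0.205 , 0.5777, 0.2753])) (np.float64(-2.8), array([0.5691, 0.2119, 0.5698, 0.2763]))
[381. 378. 291. 449.] (np.float64(-2.13), array([0.6255, 0.1996, 0.6255, 0.1171])) (np.float64(-2.13), array([0.6136, 0.207 , 0.6136, 0.1314]))
[336. 151. 414. 233.] (np.float64(-2.62), array([0.5053, 0.2775, 0.5675, 0.277 ])) (np.float64(-2.62), array([0.5035, 0.2783, 0.5605, 0.2778]))
```

```bash
cat > s.py <<'E'
from m import *
W=lambda a,b,z:[*(a*ex+b*ey),z]; O=[180,0,135-2.08]
print(robot.line_to(W(.5405,.2299,.0240),.15,guard=12)); rep("down")
fingers.set_gripper(0); rep(robot.get_gripper_width())
robot.line_to(W(.5415,.2299,.0250),.03,rotation=O)
robot.line_to(W(.5520,.2299,.0252),.03,guard=70); rep("rail"); meas()
robot.line_to(W(.5520,.2440,.0255),.03,guard=70); rep("slide")
for B in (.2475,.2490,.2500):
    robot.line_to(W(.5520,B,.0255),.02,guard=70); robot.pause(.15); rep(B); meas()
E
python3 s.py
```

```text
False
down None p [0.5493 0.2095 0.0249] loc [0.5411 0.23  ] f ex,ey,z [0.7 0.3 0.3] T [-0.03 -0.    0.  ] rot 132.85 t 46.6
0.01230160708690283 None p [0.5498 0.2097 0.0254] loc [0.5415 0.2301] f ex,ey,z [ 0.  -0.2  5.6] T [0.05 0.07 0.02] rot 132.85 t 47.0
rail None p [0.5538 0.2095 0.0253] loc [0.5456 0.2301] f ex,ey,z [-34.7  -3.   31.4] T [-0.35  7.17  0.03] rot 133.02 t 47.7
    {'brk': (-2.21, 0.3215), 'rail': (-2.13, 0.613), 'sq': (-2.0, 0.6133)}
slide None p [0.5542 0.2156 0.0252] loc [0.5457 0.2362] f ex,ey,z [-37.1 -43.5  37. ] T [-8.65  7.97  0.15] rot 132.72 t 48.4
0.2475 None p [0.5543 0.2186 0.0252] loc [0.5457 0.2392] f ex,ey,z [-36.8 -45.1  37.1] T [-9.09  8.1   0.14] rot 132.71 t 48.8
    {'brk': (-2.09, 0.3215), 'rail': (-2.29, 0.6129), 'sq': (-1.9, 0.6133)}
0.249 None p [0.5543 0.2197 0.0252] loc [0.5457 0.2404] f ex,ey,z [-36.7 -45.9  38.6] T [-9.42  8.08  0.17] rot 132.69 t 49.3
    {'brk': (-2.06, 0.3216), 'rail': (-2.16, 0.6129), 'sq': (-1.99, 0.6133)}
0.25 None p [0.5543 0.2206 0.0252] loc [0.5457 0.2412] f ex,ey,z [-36.8 -48.1  38.2] T [-9.69  8.1   0.17] rot 132.69 t 49.7
    {'brk': (-2.05, 0.3216), 'rail': (-2.17, 0.6129), 'sq': (-1.88, 0.6133)}
```

```bash
cat > t.py <<'E'
from m import *
W=lambda a,b,z:[*(a*ex+b*ey),z]
robot.line_to(W(.5495,.2440,.0285),.03,guard=70); rep("relax")
for B in (.2470,.2490,.2505):
    robot.line_to(W(.5495,B,.0285),.03,guard=70); robot.pause(.1); rep(B); meas()
E
python3 t.py
```

```text
relax None p [0.5542 0.2213 0.0259] loc [0.5455 0.2419] f ex,ey,z [-11.5  -9.   -2.1] T [-1.8   2.38  0.12] rot 132.88 t 50.2
0.247 None p [0.5543 0.2248 0.0258] loc [0.5455 0.2454] f ex,ey,z [-10.9  -6.7  -2.9] T [-1.36  2.25  0.11] rot 132.91 t 50.5
    {'stud': (-1.72, 0.3167), 'brk': (-2.08, 0.3216), 'rail': (-2.19, 0.6129), 'sq': (-1.9, 0.6133)}
0.249 None p [0.5543 0.226  0.0257] loc [0.5454 0.2466] f ex,ey,z [-11.3 -10.1  -1.4] T [-2.1   2.29  0.06] rot 132.88 t 50.9
    {'stud': (-2.12, 0.3174), 'brk': (-1.91, 0.3215), 'rail': (-2.15, 0.6129), 'sq': (-1.91, 0.6133)}
0.2505 None p [0.5543 0.2261 0.0257] loc [0.5455 0.2467] f ex,ey,z [-11.5 -18.   -0.7] T [-3.64  2.49  0.11] rot 132.82 t 51.3
    {'stud': (-2.13, 0.3174), 'brk': (-2.04, 0.3215), 'rail': (-2.13, 0.6128), 'sq': (-1.84, 0.6133)}
```

```bash
cat > u.py <<'E'
from m import *
W=lambda a,b,z:[*(a*ex+b*ey),z]
robot.line_to(W(.5504,.2503,.0270),.01,guard=70); robot.pause(.4); rep("end"); a=meas()
s=grab_frame("side"); cv2.imwrite("pics/end.png",cv2.resize(s[180:440,90:420],None,fx=2.3,fy=2.3,interpolation=cv2.INTER_CUBIC))
E
python3 u.py
```

```text
end None p [0.5544 0.2261 0.0253] loc [0.5455 0.2467] f ex,ey,z [-20.5 -19.3  13. ] T [-3.67  4.45  0.05] rot 132.85 t 52.1
    {'stud': (-2.11, 0.3175), 'brk': (-2.09, 0.3215), 'rail': (-2.13, 0.6129), 'sq': (-1.91, 0.6133)}
```

View pics/end.png

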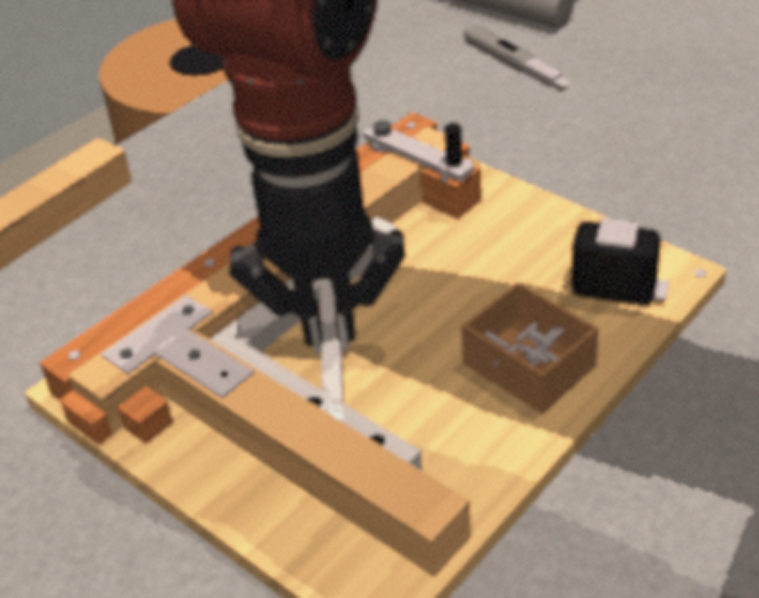

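The final view shows the keeper shut over the catch (crop 420,150) and the square flat in the corner with its leg along the stud (330,390). The tape, screw box and knife have not moved. The stud measures −2.11° against −2.13° for the rail. Handing in.

```bash
python3 -c "
from plant import robot
print(robot.job_done())"
```

```text
the job is handed in; nothing more can be done
None
```

I handed the job in at about 52 s: the keeper is shut on its stop, and the square is held in the gripper, pressed at about 20 N onto both rail and stud with the stud square to the rail within the camera's accuracy. On the first press I pushed the stud about 0.7° past square, so I set the square down, nudged the stud back and pressed again. The tape measure, knife and screw box were not moved.

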